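# Put the day samples away in the sample tray

### The job

The kitchen keeps a sample of each day's terrine: put the four sample pots with a blue, yellow, red and green day dot away in the divided white tray, each standing upright in the compartment whose floor has the colour of its dot. Keep the pots upright on the way and set each one down gently instead of dropping it. Leave the pot with the black dot and the clean pot with the plain white lid where they stand.

Things in the scene. Friction and masses are not known exactly. Their poses are not given: they have to be found in the camera images.
- pot_blue: A round screw-top sample pot, 62 mm high: clear body 54 mm across filled with brown terrine, white screw lid 58 mm across over its top 16 mm, with a blue day dot 40 mm across on the lid. One of the four samples to put away. About 0.13 kg, stands loose and upright on the counter, 40 mm or more from the next pot. Origin: centre of its underside; z up.
- pot_yellow: A round screw-top sample pot, 62 mm high: clear body 54 mm across filled with brown terrine, white screw lid 58 mm across over its top 16 mm, with a yellow day dot 40 mm across on the lid. One of the four samples to put away. About 0.13 kg, stands loose and upright on the counter, 40 mm or more from the next pot. Origin: centre of its underside; z up.
- pot_red: A round screw-top sample pot, 62 mm high: clear body 54 mm across filled with brown terrine, white screw lid 58 mm across over its top 16 mm, with a red day dot 40 mm across on the lid. One of the four samples to put away. About 0.13 kg, stands loose and upright on the counter, 40 mm or more from the next pot. Origin: centre of its underside; z up.
- pot_green: A round screw-top sample pot, 62 mm high: clear body 54 mm across filled with brown terrine, white screw lid 58 mm across over its top 16 mm, with a green day dot 40 mm across on the lid. One of the four samples to put away. About 0.13 kg, stands loose and upright on the counter, 40 mm or more from the next pot. Origin: centre of its underside; z up.
- cell_blue: Blue plate, 82 x 82 x 2 mm, on the floor of one compartment of the fixed white tray. Origin: centre of its underside, 4 mm above the counter; a pot here stands 2 mm above it. x, y run along the walls. Tray 192 x 192 mm, loop grips at two ends, 2 x 2 compartments 84 mm wide inside, 92 mm apart between centres; walls 8 mm thick, tops 26 mm above the counter.
- cell_yellow: Yellow plate, 82 x 82 x 2 mm, on the floor of one compartment of the fixed white tray. Origin: centre of its underside, 4 mm above the counter; a pot here stands 2 mm above it. x, y run along the walls. Tray 192 x 192 mm, loop grips at two ends, 2 x 2 compartments 84 mm wide inside, 92 mm apart between centres; walls 8 mm thick, tops 26 mm above the counter.
- cell_red: Red plate, 82 x 82 x 2 mm, on the floor of one compartment of the fixed white tray. Origin: centre of its underside, 4 mm above the counter; a pot here stands 2 mm above it. x, y run along the walls. Tray 192 x 192 mm, loop grips at two ends, 2 x 2 compartments 84 mm wide inside, 92 mm apart between centres; walls 8 mm thick, tops 26 mm above the counter.
- cell_green: Green plate, 82 x 82 x 2 mm, on the floor of one compartment of the fixed white tray. Origin: centre of its underside, 4 mm above the counter; a pot here stands 2 mm above it. x, y run along the walls. Tray 192 x 192 mm, loop grips at two ends, 2 x 2 compartments 84 mm wide inside, 92 mm apart between centres; walls 8 mm thick, tops 26 mm above the counter.
- pot_black: A round screw-top sample pot, 62 mm high: clear body 54 mm across filled with brown terrine, white screw lid 58 mm across over its top 16 mm, with a black day dot 40 mm across on the lid. Does not belong in this tray; stays where it stands. About 0.13 kg, stands loose and upright on the counter, 40 mm or more from the next pot. Origin: centre of its underside; z up.
- pot_plain: A round screw-top sample pot of the same size and shape (62 mm high, white lid 58 mm across), but clean and empty, its white lid plain with no dot. About 0.13 kg. Stays where it stands. Origin: centre of its underside; z up.

How it is judged:
By the outcome, as a careful person would: the job done as asked, in the order asked, and still so for the second after the job is handed in, with the robot touching nothing.
It also fails if it takes over 112 s, if anything falls off the work surface, if the arm or the gripper's body presses on something with over 40 N, if the wrist force passes 120 N, or if a joint passes its speed limit or range.

### The arm

A 6-joint arm with a two-finger parallel gripper is mounted at the origin on the work surface. World frame = base frame: x ahead of the robot, y to its left, z up, the work surface at z = 0. Lengths are in mm, angles in rad, forces in N, time in s.
With the tool pointing down it reaches from about 350 to 775 mm from the base axis. Payload 7.3 kg.
Tool frame: the origin (TCP) lies at the very end of the fingers, on their centre line; the grasp point (between the pads) lies behind it (bot.grip_point_offset is the z of the grasp point in the tool frame, in mm); z points along the fingers, y is the line along which they close (so a half turn about z gives the same grasp; the last joint's range is limited). The gripper opens to 92 mm and grips with 3 to 60 N. Pads are 19 mm wide; open, the fingers measure 130 mm over their backs; the gripper's body (75 mm by 190 mm) begins 47 mm behind the grasp point.
Start: joints at [1.074, 0.342, 1.524, -0, 1.275, -0.146], TCP at [180.402, 493.052, 226.741] pointing down, gripper open.
Joint ranges: [-2.53, 2.53], [-0.77, 2.02], [0.04, 2.7], [-1, 4.14], [0.28, 2.66], [-3.11, 3.11]. Speed limits (rad/s): [2.57, 2.57, 3.14, 3.14, 3.14, 3.14].

### API

Orientations are given as [roll, pitch, yaw] about the fixed x, y, z axes, in that order (R = Rz(yaw) Ry(pitch) Rx(roll)).
In Python, from plant import bot gives the robot as it stands. The module is installed in compiled form; this text tells all that it offers.
- The arm moves only by the shell command python3 -m crank 'ROWS'. ROWS is JSON, a list that holds one entry, the list of rows, each a list of 5 numbers: the opening, from 0 (shut) to 1 (fully open), then the shift along the tool's x, y, z in cm, then the turn about the tool's z in degrees. In form: [[[claw, x, y, z, turn], ...]]. A call has exactly 10 rows; each row is the pose to reach, as a shift and turn from the pose commanded when the call began, along the tool's axes at that moment; what a row does not reach only later rows make up. A row lasts 1/10 s, in which the tool goes at most 50 mm and 8.59 degrees, less where a joint would pass 70% of its speed; a pose out of reach is approached as far as the arm can. A call with a gripper value outside its range is refused whole. The fingers move at their own pace and stop on an object; the grip force is fixed at half the most. Time passes only in rows, so rows that repeat a pose let the fingers close, or fill a call up. It gives the time, the measured TCP pose, the force, the opening and the grip force at its end, in the units of the state.
- bot.get_obs(): the state, without advancing time (a new reading comes with each control period).
- bot.capture(name): name is "scene" or "top"; returns (picture, depth): 384x512x3 uint8, red, green, blue; 384x512 float32, mm along the optical axis (not along the pixel's ray), 0 where there is no reading.
- bot.calibration(name): a dict with "vertical_fov" (degrees; the focal length in pixels is half the picture's height over the tangent of half this angle, whatever the lens; pixels are square), "cx", "cy" (the principal point, pixels), "rvec" (rotation vector, rad) and "tvec" (3), from world to camera coordinates, as OpenCV has them. Camera axes: x right, y down, z forward; pixel columns grow to the right and rows downward; lengths in mm; the calibration is good to about 2 mm. A picture is of the moment at which its call begins. calibration takes no time and is no camera call.
- bot.close_job(): hands the job in; it is judged then, once.
The state is a dict: "time": time; "joint_positions": joint angles; "dq": joint speeds; "tau": joint torques, N m; "tool_pos": TCP position; "tcp_rot": TCP orientation; "contact_force": force on the tool from outside, world axes, zero at the start; "moment": the same for the moment, N m; "grip_width": finger opening in mm; "finger_force": force on a finger pad.
Only numpy, scipy, OpenCV 4.12 (cv2) and the standard library are available. Lean on these libraries where they do the work, as an engineer would, in place of code of your own. Each camera call takes 0.05 s, during which the arm holds its last target. There are 200 camera calls.

## Working session

There is one attempt and no reset: what is moved stays moved. The work goes in short steps, Python scripts to look and compute and a shell command to move; the robot and the scene stay as the last step left them, time stands still between calls to the robot, and variables do not carry over. Pictures are saved under pics/ and viewed, at most 14 in all, crops included, and the job is handed in when it is done.

```bash
mkdir -p pics
python3 - <<'E'
from plant import bot
import cv2
for n in("scene","top"):
    p,d=bot.capture(n); cv2.imwrite(f"pics/{n}0.png",p[:,:,::-1]); print(n,bot.calibration(n))
o=bot.get_obs(); print(o, bot.grip_point_offset)
E
```

```text
scene {'vertical_fov': 48.037909852757466, 'cx': 254.76844082678656, 'cy': 192.51183291756573, 'rvec': array([ 2.12472242,  1.17092623, -0.4833232 ]), 'tvec': array([-282.58738342, -296.03942131, 1328.37810222])}
top {'vertical_fov': 43.521717704818826, 'cx': 252.54194280983407, 'cy': 180.92406117245832, 'rvec': array([ 2.21812835, -2.15608992,  0.07153351]), 'tvec': array([  -3.21848905,  516.83144556, 1048.45872633])}
{'time': 0.1, 'joint_positions': array([ 1.07398857e+00,  3.42683079e-01,  1.52491829e+00,  3.06977392e-06,
        1.27539261e+00, -1.45986648e-01]), 'dq': array([ 0.00097729, -0.00091646, -0.00352672, -0.00096284, -0.00131677,
       -0.00068572]), 'tau': array([ 2.92061806e-03, -4.32004631e+01, -2.44694370e+01,  7.21009914e-02,
        5.26101503e-02, -8.95003222e-05]), 'tool_pos': array([180.22472106, 492.71372691, 226.09998536]), 'tcp_rot': array([-3.14020665e+00, -2.06754150e-04,  2.79077051e+00]), 'contact_force': array([0.41273653, 0.30191725, 0.12377921]), 'moment': array([-0.02862442,  0.00218944,  0.0550692 ]), 'finger_force': 0.0, 'grip_width': 91.72960018446705} -18.8
```

View pics/top0.png

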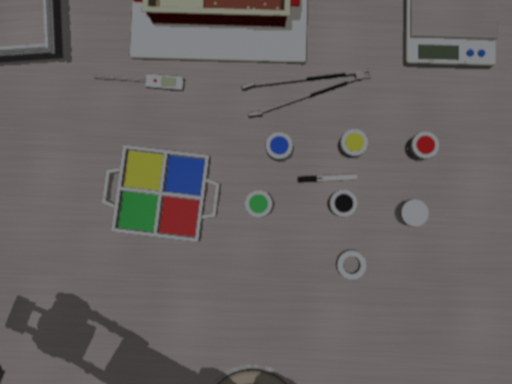

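View pics/scene0.png

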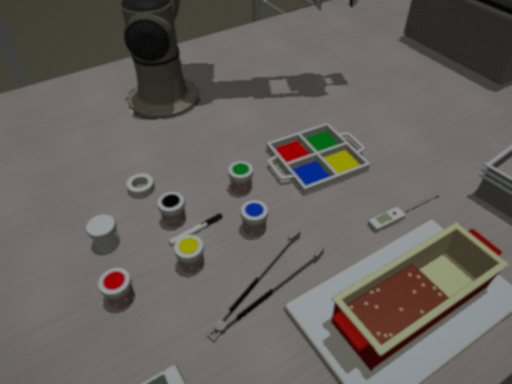

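The top view shows the dots: blue (279,146), yellow (354,143), red (425,145), green (259,204), black (343,203), with the plain lid at (414,212). The tray is centred near (161,194). Its cells are yellow top-left, blue top-right, green bottom-left and red bottom-right. The scene view agrees with this.

```bash
cat > h.py <<'E'
from plant import bot
import cv2, numpy as np
def cam(n):
    c=bot.calibration(n); R=cv2.Rodrigues(c["rvec"])[0]; f=192/np.tan(np.radians(c["vertical_fov"])/2)
    return f,c["cx"],c["cy"],R,c["tvec"]
def ray(n,u,v,z):
    f,cx,cy,R,t=cam(n); C=-R.T@t; d=R.T@np.array([(u-cx)/f,(v-cy)/f,1]); return (C+d*(z-C[2])/d[2])
def blobs(n,p):
    h=cv2.cvtColor(p,cv2.COLOR_RGB2HSV); out={}
    for c,lo,hi in(("blue",105,130),("yellow",22,35),("red",-8,8),("green",45,80)):
        H=h[:,:,0].astype(int); H=np.where(H>170,H-180,H)
        m=((H>=lo)&(H<=hi)&(h[:,:,1]>150)&(h[:,:,2]>60)).astype(np.uint8)
        k,l,s,ce=cv2.connectedComponentsWithStats(m)
        out[c]=[(s[i,4],*ce[i],l==i) for i in range(1,k) if s[i,4]>80]
    return out
E
python3 - <<'E'
from h import *
for n in("top","scene"):
    p,d=bot.capture(n)
    f,cx,cy,R,t=cam(n)
    for c,L in blobs(n,p).items():
        for a,u,v,m in L:
            w=[]
            z=62 if a<700 else 6
            dd=np.median(d[m]); q=np.array([(u-cx)/f*dd,(v-cy)/f*dd,dd]); q=R.T@(q-t)
            s=""
            if a>700: s=cv2.minAreaRect(np.argwhere(m)[:,::-1].astype(np.float32))
            print(n,c,a,round(u),round(v),ray(n,u,v,z).round(1),"depth",q.round(1),s)
            if a>700: print("   corners",[ray(n,*x,6)[:2].round(0).tolist() for x in cv2.boxPoints(s)])
E
```

```text
top blue 212 279 145 [592.6 -42.4  62. ] depth [592.5 -42.4  62.4] 
top blue 1209 184 175 [526.8 164.9   6. ] depth [526.8 164.9   6. ] ((184.1538543701172, 174.7692413330078), (34.7297248840332, 34.9777946472168), 7.125016689300537)
   corners [[492.0, 207.0], [570.0, 200.0], [562.0, 123.0], [484.0, 130.0]]
top yellow 197 354 142 [ 603.4 -203.1   62. ] depth [ 603.3 -203.    62.9] 
top yellow 1126 143 170 [534.8 257.7   6. ] depth [534.9 257.8   5.9] ((142.88461303710938, 169.923095703125), (33.737449645996094, 34.10955047607422), 7.125016689300537)
   corners [[501.0, 299.0], [577.0, 293.0], [570.0, 217.0], [493.0, 223.0]]
top red 217 425 144 [ 602.2 -354.8   62. ] depth [ 602.1 -354.6   62.7] 
top red 1231 179 216 [434.4 173.8   6. ] depth [434.4 173.8   6.1] ((178.61538696289062, 216.07693481445312), (34.9777946472168, 35.22586441040039), 7.125016689300537)
   corners [[399.0, 216.0], [477.0, 209.0], [470.0, 132.0], [392.0, 138.0]]
top green 1109 138 211 [443.  265.8   6. ] depth [443.  265.8   6. ] ((137.55384826660156, 211.06927490234375), (33.11727523803711, 33.73744583129883)
[... 422 characters left out ...]
 depth [ 605.6 -201.5   62.6] 
scene red 404 292 150 [480.  139.2  62. ] depth [427.2 180.8   5.4] 
scene red 162 485 242 [912.3 299.7  62. ] depth [922.7 266.2  96.5] 
scene red 3153 397 302 [899.2  89.3   6. ] depth [920.9  44.2  79.8] ((397.49993896484375, 301.0), (49.368316650390625, 83.48239135742188), 56.3099365234375)
   corners [[853.0, 10.0], [848.0, 203.0], [944.0, 175.0], [942.0, -3.0]]
scene red 262 114 280 [ 603.8 -353.3   62. ] depth [ 604.  -353.3   62.3] 
scene red 603 350 331 [913.2 -50.5  62. ] depth [923.2 -65.9  95.6] 
scene green 330 321 140 [488.2 224.3  62. ] depth [436.2 272.7   5.6] 
scene green 112 240 169 [ 4.684e+02 -2.000e-01  6.200e+01] depth [468.1  -0.   61.7]
```

```bash
python3 -m crank '[[[1,-2,-1.3,0,-2],[1,-6,-3.8,1,-5],[1,-10,-6.3,2,-8],[1,-14,-8.8,3,-11],[1,-18,-11.3,4,-14],[1,-22,-13.8,5,-17],[1,-25.5,-16,5,-19],[1,-27.8,-17.5,5,-20.1],[1,-28.6,-18,5,-20.1],[1,-28.6,-18,5,-20.1]]]'; python3 -c "
from plant import bot
print(bot.get_obs())"
```

```text
time: 1.2
tool_pos: [387.6, 225.1, 176.6]
tcp_rot: [3.141, -0.0, 3.139]
contact_force: [-1.0, 0.3, 0.1]
grip_width: 91.9
finger_force: 0.0
{'time': 1.2, 'joint_positions': array([ 3.54775898e-01,  2.54612196e-01,  1.80099610e+00,  2.63801304e-04,
        1.08607283e+00, -1.21337877e+00]), 'dq': array([ 0.04717575, -0.00646259,  0.00801057,  0.01170877,  0.00314606,
        0.02264647]), 'tau': array([ -1.40939008, -35.66623449, -22.13235497,  -0.17561322,
         0.04038293,  -0.28869633]), 'tool_pos': array([387.58355927, 225.13343796, 176.64864662]), 'tcp_rot': array([ 3.14140496e+00, -1.64549503e-04,  3.13882808e+00]), 'contact_force': array([-0.98197363,  0.31292182,  0.11251123]), 'moment': array([0.01934926, 0.07211375, 0.02794371]), 'finger_force': 0.0, 'grip_width': 91.94726919934516}
```

```bash
python3 -m crank '[[[1,-1.5,-2,0,0],[1,-4.5,-6,1,0],[1,-7.5,-10,2,0],[1,-10.5,-14,3,0],[1,-13.5,-18,4,0],[1,-16.5,-21.5,5,0],[1,-19,-24.5,5.5,0],[1,-20.2,-26.2,6,0],[1,-20.6,-26.7,6.7,0],[1,-20.6,-26.7,6.7,0]]]'
```

```text
time: 2.2
tool_pos: [592.3, -40.0, 108.3]
tcp_rot: [3.141, -0.003, -3.141]
contact_force: [0.0, 0.4, 0.4]
grip_width: 91.7
finger_force: 0.0
```

```bash
python3 -m crank '[[[1,0,0,1,0],[1,0,0,3,0],[1,0,0,5,0],[1,0,0,6.5,0],[1,0,0,7.4,0],[1,0,0,7.4,0],[0.5,0,0,7.4,0],[0.4,0,0,7.4,0],[0.4,0,0,7.4,0],[0.4,0,0,7.4,0]]]'
```

```text
time: 3.2
tool_pos: [593.4, -41.4, 36.3]
tcp_rot: [-3.141, 0.001, 3.141]
contact_force: [0.2, -0.2, -0.3]
grip_width: 64.7
finger_force: 0.0
```

```bash
python3 -m crank '[[[0.4,0,0,0,0],[0.4,0,0,0,0],[0.4,0,0,0,0],[0.4,0,0,-0.3,0],[0.4,0,0,-1,0],[0.4,0,0,-2.5,0],[0.4,0,0,-4.5,0],[0.4,0,0,-6,0],[0.4,0,0,-7,0],[0.4,0,0,-7,0]]]'
```

```text
time: 4.2
tool_pos: [594.0, -41.4, 107.3]
tcp_rot: [-3.141, 0.003, -3.142]
contact_force: [0.8, -0.3, -1.1]
grip_width: 57.1
finger_force: 30.0
```

```bash
python3 -m crank '[[[0.4,0.3,1,0,0],[0.4,1.1,3.5,0,0],[0.4,2.1,6.5,0,0],[0.4,3.2,10,0,0],[0.4,4.3,13.5,0,0],[0.4,5.3,16.5,0,0],[0.4,6.1,19,0,0],[0.4,6.6,20.3,0,0],[0.4,6.7,20.7,0,0],[0.4,6.7,20.7,0,0]]]'; python3 -m crank '[[[0.4,0,0,0,0],[0.4,0,0,0.5,0],[0.4,0,0,1.5,0],[0.4,0,0,3,0],[0.4,0,0,4.5,0],[0.4,0,0,5.3,0],[0.4,0,0,5.8,0],[0.4,0,0,6,0],[0.4,0,0,6,0],[0.4,0,0,6,0]]]'
```

```text
time: 5.2
tool_pos: [525.9, 165.8, 105.4]
tcp_rot: [-3.141, -0.001, -3.141]
contact_force: [0.6, -0.2, -0.9]
grip_width: 57.3
finger_force: 30.0
time: 6.2
tool_pos: [526.5, 165.8, 46.2]
tcp_rot: [3.141, 0.001, -3.142]
contact_force: [0.7, 0.5, -2.6]
grip_width: 56.9
finger_force: 30.0
```

Run:
```python
from h import *
import numpy as np
a=bot.capture("scene")[0][90:260,180:420]; b=bot.capture("top")[0][110:260,80:320]
i=np.vstack([cv2.resize(x,None,fx=1.9,fy=1.8,interpolation=cv2.INTER_CUBIC) for x in(a,b)])
cv2.imwrite("pics/p1.png",i[:,:,::-1])
```

```text
(no output)
```

View pics/p1.png

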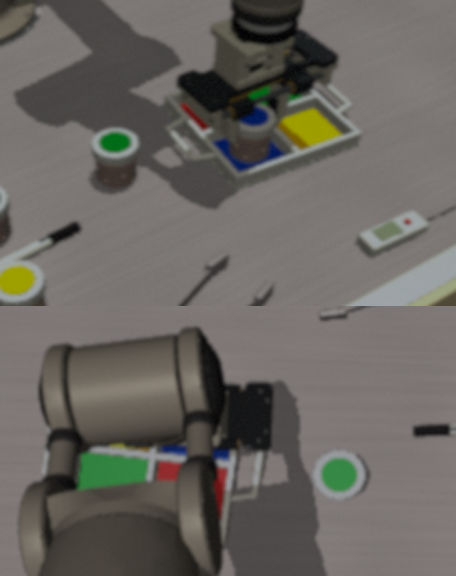

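The pot hangs upright, centred in the blue cell and about 4 mm above the floor. I'll lower it the rest of the way and release.

```bash
python3 -m crank '[[[0.4,0,0,0.1,0],[0.4,0,0,0.2,0],[0.4,0,0,0.3,0],[0.4,0,0,0.36,0],[0.4,0,0,0.4,0],[0.4,0,0,0.4,0],[0.4,0,0,0.4,0],[0.4,0,0,0.4,0],[0.4,0,0,0.4,0],[0.4,0,0,0.4,0]]]'
```

```text
time: 7.3
tool_pos: [526.1, 165.7, 42.1]
tcp_rot: [3.141, 0.0, -3.142]
contact_force: [-1.6, -0.5, 5.7]
grip_width: 57.3
finger_force: 30.0
```

```bash
python3 -m crank '[[[0.76,0,0,0,0],[0.76,0,0,0,0],[0.76,0,0,0,0],[0.76,0,0,0,0],[0.76,0,0,0,0],[0.76,0,0,-0.5,0],[0.76,0,0,-2,0],[0.76,0,0,-4.5,0],[0.76,0,0,-6.5,0],[0.76,0,0,-7,0]]]'; python3 -m crank '[[[1,-0.5,-2,0,0],[1,-1.2,-6,0,0],[1,-2.1,-10.5,0,0],[1,-3.2,-15,0,0],[1,-4.2,-19.5,0,0],[1,-5.2,-24,0,0],[1,-6.2,-28.5,0,0],[1,-7,-33,0,0],[1,-7.6,-36,0,0],[1,-7.8,-36.8,0,0]]]'
```

```text
time: 8.3
tool_pos: [527.5, 166.0, 114.2]
tcp_rot: [3.141, 0.005, -3.142]
contact_force: [0.8, -0.5, 0.3]
grip_width: 69.9
finger_force: 0.0
time: 9.3
tool_pos: [603.9, -205.9, 110.7]
tcp_rot: [-3.141, -0.0, 3.138]
contact_force: [0.8, -0.0, 0.2]
grip_width: 91.8
finger_force: 0.0
```

Run:
```python
from h import *
p,d=bot.capture("scene"); q,_=bot.capture("top")
for n,i in(("scene",p),("top",q)):
  for c,L in blobs(n,i).items():
    for a,u,v,m in L:
        if a<700: print(n,c,a,ray(n,u,v,68 if c=="blue" else 62).round(1))
cv2.imwrite("pics/p2.png",p[:,:,::-1])
```

```text
scene blue 107 [526.2 166.1  68. ]
scene yellow 434 [574. 217.  62.]
scene yellow 226 [ 604.7 -201.8   62. ]
scene red 359 [477.4 136.6  62. ]
scene red 158 [912.7 299.7  62. ]
scene red 261 [ 603.7 -353.3   62. ]
scene red 632 [913.3 -51.   62. ]
scene green 319 [488.  224.7  62. ]
scene green 112 [ 4.684e+02 -2.000e-01  6.200e+01]
top blue 497 [519.1 146.2  68. ]
top blue 213 [525.1 164.5  68. ]
top green 170 [466.5  -1.8  62. ]
```

View pics/p2.png

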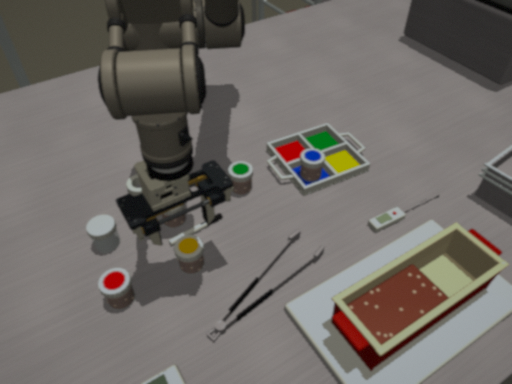

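Blue stands upright in its cell at (311,158), and the open gripper is above the yellow pot (188,250).

```bash
python3 -m crank '[[[1,0,0,0,0],[1,0,0,1,0],[1,0,0,3,0],[1,0,0,5,0],[1,0,0,6.8,0],[1,0,0,7.6,0],[1,0,0,7.6,0],[0.4,0,0,7.6,0],[0.4,0,0,7.6,0],[0.4,0,0,7.6,0]]]';  python3 -m crank '[[[0.4,0,0,0,0],[0.4,0,0,0,0],[0.4,0,0,0,0],[0.4,0,0,0,0],[0.4,0,0,-0.3,0],[0.4,0,0,-1.5,0],[0.4,0,0,-4,0],[0.4,0,0,-7,0],[0.4,0,0,-9.5,0],[0.4,0,0,-10,0]]]'
```

```text
time: 10.4
tool_pos: [604.7, -202.4, 36.7]
tcp_rot: [-3.141, 0.002, -3.142]
contact_force: [-0.3, -0.5, 0.0]
grip_width: 72.3
finger_force: 0.0
time: 11.4
tool_pos: [605.8, -203.0, 139.8]
tcp_rot: [-3.139, 0.006, -3.142]
contact_force: [0.6, 0.0, -1.7]
grip_width: 57.4
finger_force: 30.0
```

```bash
python3 -m crank '[[[0.4,0.2,1,0,0],[0.4,0.6,3.5,0,0],[0.4,1.2,7.5,0,0],[0.4,1.8,12,0,0],[0.4,2.5,16.5,0,0],[0.4,3.2,21,0,0],[0.4,3.9,25.5,0,0],[0.4,4.6,30,0,0],[0.4,5.3,34.5,0,0],[0.4,5.9,38.5,0,0]]]'; python3 -m crank '[[[0.4,0.5,3.5,0,0],[0.4,0.8,6,0,0],[0.4,1.1,7.3,0,0],[0.4,1.1,7.5,0,0],[0.4,1.1,7.5,1,0],[0.4,1.1,7.5,3,0],[0.4,1.1,7.5,5.5,0],[0.4,1.1,7.5,7.5,0],[0.4,1.1,7.5,8.5,0],[0.4,1.1,7.5,8.9,0]]]';  python3 -m crank '[[[0.4,0,0,0,0],[0.4,0,0,0,0],[0.4,0,0,0.1,0],[0.4,0,0,0.2,0],[0.4,0,0,0.3,0],[0.4,0,0,0.4,0],[0.4,0,0,0.5,0],[0.4,0,0,0.5,0],[0.4,0,0,0.5,0],[0.4,0,0,0.5,0]]]'
```

```text
time: 12.4
tool_pos: [542.8, 185.2, 133.8]
tcp_rot: [-3.141, -0.004, -3.141]
contact_force: [0.5, -0.4, -2.3]
grip_width: 57.4
finger_force: 30.0
time: 13.4
tool_pos: [533.7, 256.3, 45.2]
tcp_rot: [-3.141, -0.002, 3.14]
contact_force: [0.3, 0.4, -1.2]
grip_width: 57.2
finger_force: 30.0
time: 14.4
tool_pos: [534.2, 257.8, 42.1]
tcp_rot: [3.141, 0.0, -3.142]
contact_force: [-1.9, -0.7, 5.4]
grip_width: 57.4
finger_force: 30.0
```

```bash
python3 -m crank '[[[0.76,0,0,0,0],[0.76,0,0,0,0],[0.76,0,0,0,0],[0.76,0,0,0,0],[0.76,0,0,0,0],[0.76,0,0,-0.5,0],[0.76,0,0,-2,0],[0.76,0,0,-4.5,0],[0.76,0,0,-6.5,0],[0.76,0,0,-8,0]]]'; python3 -m crank '[[[1,-0.2,-2,0,0],[1,-0.6,-6,0,0],[1,-1.1,-10.5,0,0],[1,-1.6,-15,0,0],[1,-2.1,-19.5,0,0],[1,-2.6,-24,0,0],[1,-3.1,-28.5,0,0],[1,-3.6,-33,0,0],[1,-4.1,-37.5,0,0],[1,-4.6,-42,0,0]]]'; python3 -m crank '[[[1,-0.5,-4.5,0,0],[1,-1,-9,0,0],[1,-1.5,-13.5,0,0],[1,-2,-17,0,0],[1,-2.3,-19,0,0],[1,-2.3,-19.2,0,0],[1,-2.3,-19.2,1,0],[1,-2.3,-19.2,2,0],[1,-2.3,-19.2,2,0],[1,-2.3,-19.2,2,0]]]'
```

```text
time: 15.4
tool_pos: [534.6, 257.9, 123.6]
tcp_rot: [3.141, 0.002, -3.142]
contact_force: [-0.3, 0.3, 0.7]
grip_width: 69.8
finger_force: 0.0
time: 16.4
tool_pos: [580.2, -164.2, 122.3]
tcp_rot: [-3.141, 0.001, 3.141]
contact_force: [0.9, -0.4, -0.1]
grip_width: 92.2
finger_force: 0.0
time: 17.4
tool_pos: [603.1, -352.9, 101.2]
tcp_rot: [3.141, -0.001, -3.14]
contact_force: [0.4, 0.8, 0.8]
grip_width: 91.7
finger_force: 0.0
```

Run:
```python
from h import *
p,d=bot.capture("scene")
cv2.imwrite("pics/p3.png",p[:,:,::-1])
```

```text
(no output)
```

View pics/p3.png

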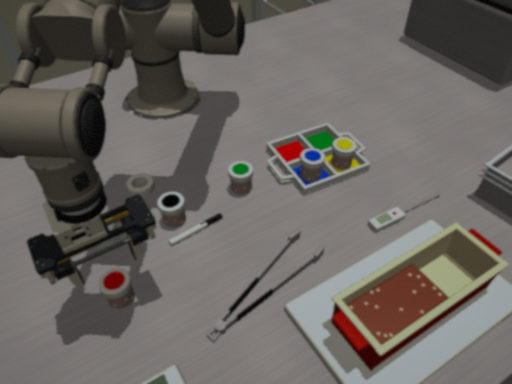

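Yellow (344,147) and blue (312,158) stand upright in their cells. The gripper is centred over the red pot (115,285).

```bash
python3 -m crank '[[[1,0,0,0.5,0],[1,0,0,1.5,0],[1,0,0,3,0],[1,0,0,5,0],[1,0,0,6.3,0],[1,0,0,6.6,0],[1,0,0,6.6,0],[0.4,0,0,6.6,0],[0.4,0,0,6.6,0],[0.4,0,0,6.6,0]]]';  python3 -m crank '[[[0.4,0,0,0,0],[0.4,0,0,0,0],[0.4,0,0,0,0],[0.4,0,0,0,0],[0.4,0,0,-0.3,0],[0.4,0,0,-1.5,0],[0.4,0,0,-4,0],[0.4,0,0,-7,0],[0.4,0,0,-9.5,0],[0.4,0,0,-10,0]]]'
```

```text
time: 18.45
tool_pos: [603.5, -354.5, 36.6]
tcp_rot: [-3.141, 0.001, -3.142]
contact_force: [-0.0, -0.1, -0.4]
grip_width: 72.6
finger_force: 0.0
time: 19.45
tool_pos: [604.6, -355.4, 140.2]
tcp_rot: [-3.137, 0.006, -3.142]
contact_force: [-0.2, -0.0, -0.8]
grip_width: 57.4
finger_force: 30.0
```

```bash
python3 -m crank '[[[0.4,0.3,1,0,0],[0.4,1.1,3.5,0,0],[0.4,2.3,7.2,0,0],[0.4,3.6,11.2,0,0],[0.4,4.9,15.3,0,0],[0.4,6.2,19.4,0,0],[0.4,7.5,23.5,0,0],[0.4,8.8,27.6,0,0],[0.4,10.1,31.7,0,0],[0.4,11.4,35.8,0,0]]]'; python3 -m crank '[[[0.4,1.3,4.1,0,0],[0.4,2.6,8.2,0,0],[0.4,3.9,12,0,0],[0.4,4.9,15.3,0,0],[0.4,5.4,16.7,0,0],[0.4,5.5,17,0,0],[0.4,5.5,17,1,0],[0.4,5.5,17,3,0],[0.4,5.5,17,4.5,0],[0.4,5.5,17,5,0]]]';  python3 -m crank '[[[0.4,0,0,0.5,0],[0.4,0,0,1.5,0],[0.4,0,0,2.7,0],[0.4,0,0,3.5,0],[0.4,0,0,3.9,0],[0.4,0,0,4.1,0],[0.4,0,0,4.2,0],[0.4,0,0,4.3,0],[0.4,0,0,4.4,0],[0.4,0,0,4.4,0]]]'
```

```text
time: 20.45
tool_pos: [486.5, 5.9, 134.1]
tcp_rot: [3.141, -0.003, 3.141]
contact_force: [0.3, 0.8, -1.2]
grip_width: 57.1
finger_force: 30.0
time: 21.45
tool_pos: [432.9, 172.3, 83.4]
tcp_rot: [-3.141, -0.004, 3.14]
contact_force: [0.3, 0.2, -1.5]
grip_width: 57.3
finger_force: 30.0
time: 22.45
tool_pos: [434.4, 173.8, 42.0]
tcp_rot: [3.141, 0.001, -3.142]
contact_force: [-0.6, -0.5, -1.5]
grip_width: 57.2
finger_force: 30.0
```

```bash
python3 -m crank '[[[0.4,0,0,0,0],[0.4,0,0,0,0],[0.4,0,0,0.05,0],[0.4,0,0,0.05,0],[0.4,0,0,0.05,0],[0.4,0,0,0.05,0],[0.4,0,0,0.05,0],[0.4,0,0,0.05,0],[0.4,0,0,0.05,0],[0.4,0,0,0.05,0]]]'
```

```text
time: 23.45
tool_pos: [434.4, 173.8, 41.9]
tcp_rot: [3.141, 0.001, -3.142]
contact_force: [-0.3, -0.6, 7.6]
grip_width: 57.6
finger_force: 30.0
```

```bash
python3 -m crank '[[[0.76,0,0,0,0],[0.76,0,0,0,0],[0.76,0,0,0,0],[0.76,0,0,0,0],[0.76,0,0,0,0],[0.76,0,0,-0.5,0],[0.76,0,0,-2,0],[0.76,0,0,-4.5,0],[0.76,0,0,-6.5,0],[0.76,0,0,-8,0]]]'; python3 -m crank '[[[1,-0.3,-1.5,0,0],[1,-1,-5,0,0],[1,-1.7,-9,0,0],[1,-2.4,-13,0,0],[1,-3,-16,0,0],[1,-3.3,-17.3,0,0],[1,-3.3,-17.5,0,0],[1,-3.3,-17.5,1,0],[1,-3.3,-17.5,2,0],[1,-3.3,-17.5,2,0]]]'
```

```text
time: 24.45
tool_pos: [434.5, 173.9, 122.8]
tcp_rot: [3.141, 0.002, -3.142]
contact_force: [-0.0, 0.6, 0.0]
grip_width: 69.6
finger_force: 0.0
time: 25.45
tool_pos: [465.7, 0.1, 99.5]
tcp_rot: [3.141, -0.004, -3.14]
contact_force: [0.3, -0.1, 0.0]
grip_width: 91.6
finger_force: 0.0
```

Run:
```python
from h import *
p,d=bot.capture("scene")
cv2.imwrite("pics/p4.png",p[:,:,::-1])
```

```text
(no output)
```

View pics/p4.png

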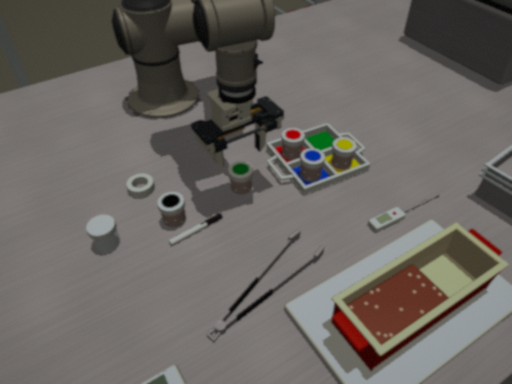

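Three pots now stand upright in their own cells (red at (293,137)). The gripper is over the green pot (240,175).

```bash
python3 -m crank '[[[1,0,0,0.5,0],[1,0,0,1.5,0],[1,0,0,3,0],[1,0,0,5,0],[1,0,0,6.2,0],[1,0,0,6.5,0],[1,0,0,6.5,0],[0.4,0,0,6.5,0],[0.4,0,0,6.5,0],[0.4,0,0,6.5,0]]]';  python3 -m crank '[[[0.4,0,0,0,0],[0.4,0,0,0,0],[0.4,0,0,0,0],[0.4,0,0,0,0],[0.4,0,0,-0.3,0],[0.4,0,0,-1.5,0],[0.4,0,0,-4,0],[0.4,0,0,-7,0],[0.4,0,0,-9.5,0],[0.4,0,0,-10,0]]]'
```

```text
time: 26.5
tool_pos: [467.5, -1.3, 36.7]
tcp_rot: [-3.141, 0.001, -3.142]
contact_force: [-0.6, 0.8, -0.5]
grip_width: 72.3
finger_force: 0.0
time: 27.5
tool_pos: [468.5, -1.5, 138.5]
tcp_rot: [-3.141, 0.005, -3.142]
contact_force: [-0.4, -0.3, -1.6]
grip_width: 57.0
finger_force: 30.0
```

```bash
python3 -m crank '[[[0.4,0.1,1,0,0],[0.4,0.3,3.5,0,0],[0.4,0.7,7.2,0,0],[0.4,1.1,11.2,0,0],[0.4,1.5,15.3,0,0],[0.4,1.8,19.4,0,0],[0.4,2.2,23,0,0],[0.4,2.4,25.5,0,0],[0.4,2.5,26.5,0,0],[0.4,2.5,26.7,0,0]]]'; python3 -m crank '[[[0.4,0,0,0,0],[0.4,0,0,0,0],[0.4,0,0,1,0],[0.4,0,0,3,0],[0.4,0,0,5,0],[0.4,0,0,7,0],[0.4,0,0,8.2,0],[0.4,0,0,8.7,0],[0.4,0,0,8.9,0],[0.4,0,0,8.9,0]]]';  python3 -m crank '[[[0.4,0,0,0,0],[0.4,0,0,0.1,0],[0.4,0,0,0.2,0],[0.4,0,0,0.3,0],[0.4,0,0,0.4,0],[0.4,0,0,0.5,0],[0.4,0,0,0.55,0],[0.4,0,0,0.55,0],[0.4,0,0,0.55,0],[0.4,0,0,0.55,0]]]'
```

```text
time: 28.5
tool_pos: [440.8, 266.5, 134.6]
tcp_rot: [-3.141, -0.003, -3.14]
contact_force: [0.1, -0.5, -2.0]
grip_width: 57.6
finger_force: 30.0
time: 29.5
tool_pos: [442.5, 265.8, 47.5]
tcp_rot: [3.141, 0.001, 3.141]
contact_force: [-0.4, -0.4, -1.5]
grip_width: 57.3
finger_force: 30.0
time: 30.5
tool_pos: [442.2, 265.8, 42.5]
tcp_rot: [3.141, 0.0, -3.142]
contact_force: [-3.2, -1.6, 6.3]
grip_width: 57.6
finger_force: 30.0
```

Contact made. I'll release, lift and move aside to check the result.

```bash
python3 -m crank '[[[0.76,0,0,0,0],[0.76,0,0,0,0],[0.76,0,0,0,0],[0.76,0,0,0,0],[0.76,0,0,0,0],[0.76,0,0,-0.5,0],[0.76,0,0,-2,0],[0.76,0,0,-5,0],[0.76,0,0,-9,0],[0.76,0,0,-12,0]]]'; python3 -m crank '[[[0.76,0,1,-1,0],[0.76,2,5,-2,0],[0.76,4,9,-3,0],[0.76,6,12,-4,0],[0.76,8,15,-4,0],[0.76,9,18,-4,0],[0.76,10,20,-4,0],[0.76,10,20,-4,0],[0.76,10,20,-4,0],[0.76,10,20,-4,0]]]'
```

```text
time: 31.5
tool_pos: [442.5, 265.9, 164.2]
tcp_rot: [3.141, 0.002, -3.142]
contact_force: [0.6, 0.9, 0.5]
grip_width: 69.7
finger_force: 0.0
time: 32.5
tool_pos: [342.4, 465.0, 201.3]
tcp_rot: [-3.141, -0.0, 3.141]
contact_force: [-0.2, -0.6, -0.5]
grip_width: 69.8
finger_force: 0.0
```

Run:
```python
from h import *
p,d=bot.capture("scene"); q,_=bot.capture("top")
i=np.vstack([p[80:320,80:400],q[90:300,90:410] if False else cv2.resize(q[90:300,90:450],(320,190))])
cv2.imwrite("pics/p5.png",cv2.resize(i,None,fx=1.35,fy=1.35)[:,:,::-1])
for n,i in(("scene",p),("top",q)):
  for c,L in blobs(n,i).items():
    for a,u,v,m in L:
        if a<300: print(n,c,a,ray(n,u,v,68).round(1))
```

```text
scene blue 108 [526.1 166.   68. ]
scene yellow 105 [535.  257.9  68. ]
scene red 93 [435.2 173.4  68. ]
scene red 164 [914.6 293.8  68. ]
top blue 216 [525.  164.4  68. ]
top yellow 193 [533.5 256.8  68. ]
top red 208 [433.5 172.6  68. ]
top green 194 [441.6 264.5  68. ]
```

View pics/p5.png

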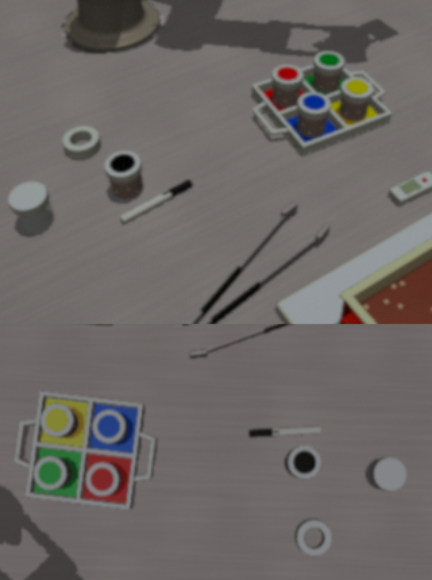

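All four pots stand upright, centred in their matching cells. The black-dot and plain pots have not moved, and the robot is clear.

```bash
python3 -c "
from plant import bot
print(bot.close_job())"
```

```text
the job is handed in; nothing more can be done
None
```

The job is handed in: the blue, yellow, red and green pots each stand upright in the compartment of their own colour, and the black-dot and plain-lid pots were left where they stood.

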